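# Finish the pyramid of spare conveyor rollers

## Robot

A 6-joint arm with a two-finger parallel gripper is mounted at the origin on a cart in front of the work surface, level with it; the furniture and walls round the work are solid. World frame = base frame: x ahead of the robot, y to its left, z up, the work surface at z = 0. Lengths are in m, angles in rad, forces in N, time in s.
With the tool pointing down it reaches from about 0.375 to 0.975 m from the base axis. Payload 3.8 kg.
Tool frame: the origin (TCP) lies on the centre line of the jaws, within the pads' length; the fingertips stand 22 mm ahead of it and the grasp point (between the pads) lies 3 mm ahead of it; x points along the fingers, y is the direction in which the jaws open and shut, and the axes are right-handed (so a half turn about x gives the same grasp; the last joint's range is limited). The gripper opens to 85 mm and grips with 20 to 120 N. Pads are 22 mm wide; open, the fingers measure 114 mm over their backs; the gripper's body (76 mm by 85 mm) begins 54 mm behind the grasp point. The pads swing forward as they close: fully open they stand 13 mm farther back than shut.
Start: joints at [-1.224, 0.264, 1.604, -0, 1.274, -0.037], TCP at [0.253, -0.626, 0.253] pointing down, gripper open.
Joint ranges: [-2.63, 2.63], [-0.94, 2.18], [0.31, 2.57], [-1.31, 4.45], [0, 2.66], [-2.55, 2.55]. Speed limits (rad/s): [2.57, 2.57, 3.14, 3.14, 3.14, 3.14].

## Interface

Orientations are given as a rotation vector (axis times angle).
In Python, from workcell import monitor, eyes, finish_job gives the robot as it stands. The module is installed in compiled form; this text tells all that it offers.
- The arm moves only by the tool play_rows, never from a script. Its argument "deltas" is a list of rows, each an object of numbers: "wx", "wy", "wz": the turn, a rotation vector about the world's x, y, z in degrees; "x", "y", "z": the shift along the world's x, y, z in mm; "fingers": the closure, from -1 (fully open) to 1 (shut), so that 0 is half open. A call has 1 to 20 rows; each row is the pose to reach, as a shift and turn from the pose commanded when the call began; what a row does not reach only later rows make up. A row lasts 1/8 s, in which the tool goes at most 62.5 mm and 10.7 degrees, less where a joint would pass 70% of its speed; a pose out of reach is approached as far as the arm can. A call with a gripper value outside its range is refused whole. The fingers move at their own pace and stop on an object; "grip_force" is the grip in N (left out, the last holds). Time passes only in rows, so rows that repeat a pose let the fingers close. It gives the time, the measured TCP pose, the force and the opening at its end, in the units of the state.
- monitor.read_state(): the state, without advancing time (a new reading comes with each control period).
- eyes.read_camera(name): name is "side" or "top" or "wrist"; returns a dict with "frame" (400x640x3 uint8, red, green, blue), "depth" (400x640 float32, m along the optical axis (not along the pixel's ray), 0 where there is no reading), "K" (3x3 intrinsics, pixels), "view" (4x4, takes a point from world to camera coordinates); the wrist camera has in their place "tool_from_camera" (4x4, takes a point from camera to tool coordinates, whose origin is the TCP and whose axes are the tool frame's). Camera axes: x right, y down, z forward; pixel columns grow to the right and rows downward; lengths in m; the calibration is good to about 2 mm. A picture is of the moment at which its call begins: read the wrist's pose just before it.
- finish_job(): hands the job in, once; it reports no verdict.
The state is a dict: "time": time; "q": joint angles; "joint_vel": joint speeds; "joint_torque": joint torques, N m; "tool_pos": TCP position; "tcp_rot": TCP orientation; "wrist_force": force on the tool from outside, world axes, zero at the start; "torque": the same for the moment, N m; "width": opening from 0.0 (shut) to 1.0 (fully open).
Only numpy, scipy, OpenCV 4.12 (cv2) and the standard library are available. Lean on these libraries where they do the work, as an engineer would, in place of code of your own. Each camera call takes 0.05 s, during which the arm holds its last target.

## Task

Finish the pyramid of blue conveyor rollers in the grey rack: take the two blue rollers that wait in the dark V-shaped cradles, lay one of them in the open gap of the second layer, then saddle the other on top, between the two rollers of the second layer. All rollers should lie parallel and lined up end to end with those below; the thin orange roller does not belong to this stack.

Things in the scene. Friction and masses are not known exactly. Their poses are not given: they have to be found in the camera images.
- rack: Fixed grey rack, 156 (x) x 74 (y) mm; stops 50 mm high at both x ends, long sides open but for 15 mm lips. Origin: centre of its underside, z up. Three loose blue rollers lie in it along y at x = -45, 0, +45 mm, centres 30 mm up. Second-layer places: x = -22.5 and +22.5 mm, y = 0, centre 68 mm up; one holds a loose blue roller, one is open. Top of the pyramid: x = y = 0, centre 106 mm up.
- open_gap (a point): Where a roller's centre lies when seated in the open gap of the second layer: x = -22.5 or +22.5 mm (whichever is empty at the start), y = 0, z = 68 mm in the rack's frame. The point stays there when the gap is filled. Axes as the rack's.
- roller_a: Loose blue cylinder, 44 mm diameter, 56 mm long, flat ends with steel discs, 0.12 kg. Origin: its centre; own y = its axis, level (x, z turn as it rolls). Starts in a fixed dark steel V-cradle, 36 mm long along y, 58 mm wide, 30 mm high: centre 39 mm above the table, both ends standing 10 mm clear of the cradle, so that it can be gripped from above by its end faces.
- roller_b: The second blue roller, same as roller_a, in a V-cradle of its own; the two may take either place in the pyramid. A third cradle in the row holds a thinner orange roller (32 mm diameter, 56 mm long), which is not wanted.

How it is judged:
On the way:
1. one of the two waiting blue rollers lies in the open gap of the second layer (((horizontal distance between roller_a and open_gap below 0.015 m and z of roller_a in the frame of rack between 0.06 and 0.076 m and angle between the y axis of roller_a and the y axis of rack, either way round below 0.18 rad) or (horizontal distance between roller_b and open_gap below 0.015 m and z of roller_b in the frame of rack between 0.06 and 0.076 m and angle between the y axis of roller_b and the y axis of rack, either way round below 0.18 rad))), for 0.2 s.
At the end, for the whole second after the job is handed in: One of roller_a, roller_b seated in the formerly open gap (15 mm sideways, centre 60-76 mm over the rack's origin), the other on top (15 mm of the rack's middle in x and y, centre 97-114 mm), both parallel to the rack's y within 10 degrees, released and at rest ((((horizontal distance between roller_a and open_gap below 0.015 m and z of roller_a in the frame of rack between 0.06 and 0.076 m and angle between the y axis of roller_a and the y axis of rack, either way round below 0.18 rad) and (x of roller_b in the frame of rack between -0.015 and 0.015 m and y of roller_b in the frame of rack between -0.015 and 0.015 m and z of roller_b in the frame of rack between 0.097 and 0.114 m and angle between the y axis of roller_b and the y axis of rack, either way round below 0.18 rad)) or ((horizontal distance between roller_b and open_gap below 0.015 m and z of roller_b in the frame of rack between 0.06 and 0.076 m and angle between the y axis of roller_b and the y axis of rack, either way round below 0.18 rad) and (x of roller_a in the frame of rack between -0.015 and 0.015 m and y of roller_a in the frame of rack between -0.015 and 0.015 m and z of roller_a in the frame of rack between 0.097 and 0.114 m and angle between the y axis of roller_a and the y axis of rack, either way round below 0.18 rad))) and linear speed of each of roller_a, roller_b below 0.03 m/s); the robot touches nothing.
It also fails if it takes over 54 s, if anything falls off the work surface, if the arm or the gripper's body presses on something with over 40 N, if the wrist force passes 120 N, or if a joint passes its speed limit or range.

## Working session

There is one attempt and no reset: what is moved stays moved. The work goes in short steps, Python scripts to look and compute and a tool call to move; the robot and the scene stay as the last step left them, time stands still between calls to the robot, and variables do not carry over. Pictures are saved under pics/ and viewed, and the job is handed in when it is done.

Besides the shell and the picture viewer there is one more tool, called after ">>>" as a command line: name --argument value ..., lists and objects as JSON in quotes. play_rows: Moves the arm, as the interface text tells. Its arguments: {"type":"object","properties":{"deltas":{"type":"array"},"grip_force":{"type":"number"}},"required":["deltas"]}

```bash
mkdir -p pics
python3 - <<'E'
from workcell import monitor, eyes
import cv2,numpy as np
print(monitor.read_state())
for n in ["side","top"]:
    c=eyes.read_camera(n); np.savez(f'{n}0.npz',**c)
    cv2.imwrite(f'pics/{n}0.png',c['frame'][:,:,::-1]); print(n,c['K'],c['view'])
E
```

```text
{'time': 0.0, 'q': array([-1.22389422e+00,  2.64763538e-01,  1.60534835e+00, -2.03400654e-05,
        1.27369990e+00, -3.69440358e-02]), 'joint_vel': array([-0.00108174,  0.0009895 , -0.00078813, -0.00046033,  0.00170092,
        0.0010329 ]), 'joint_torque': array([-4.86880963e-04, -5.15108836e+01, -3.67312396e+01, -1.19086408e-04,
        1.30624854e-02, -1.99839345e-07]), 'tool_pos': array([ 0.25251754, -0.62526535,  0.25196882]), 'tcp_rot': array([ 2.01172086,  0.39322935, -2.01246235]), 'wrist_force': array([-0.40837703, -0.27342766,  0.2816865 ]), 'torque': array([ 0.02674542, -0.00709666, -0.03776719]), 'width': 1.003865009842254}
side [[470.83625828   0.         318.61181342]
 [  0.         470.83625828 205.89745965]
 [  0.           0.           1.        ]] [[-0.96110283 -0.27595471 -0.01141717  0.45847758]
 [-0.15114312  0.56010481 -0.81451725  0.22497698]
 [ 0.23116468 -0.78110921 -0.58002698  0.90734898]
 [ 0.          0.          0.          1.        ]]
top [[406.34945448   0.         319.37845232]
 [  0.         406.34945448 197.92625775]
 [  0.           0.           1.        ]] [[ 0.01644637 -0.9997461  -0.01540271 -0.14623277]
 [-0.99814818 -0.0155139  -0.05881777  0.54806785]
 [ 0.05856388  0.01634153 -0.9981499   0.91110289]
 [ 0.          0.          0.          1.        ]]
```

View pics/top0.png

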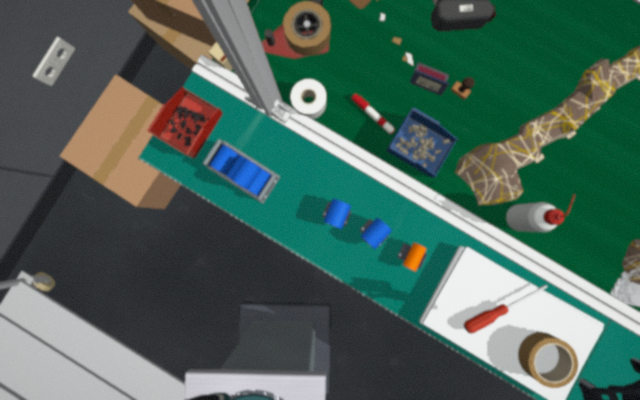

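View pics/side0.png

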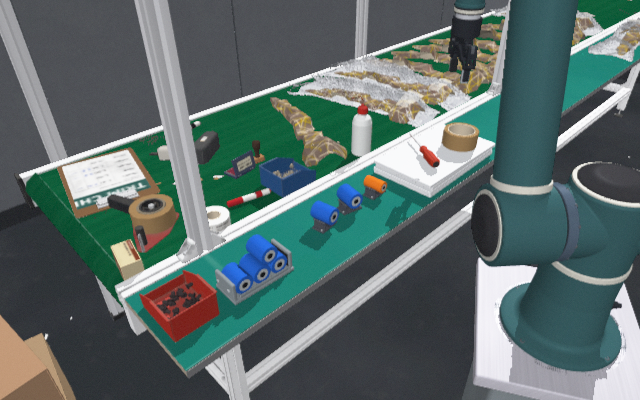

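The top view shows the rack at about (242,170), the blue rollers at (337,212) and (376,232), and the orange one at (413,257). An upright post stands at about (270,105), near the rack. In the side view the second-layer roller is at the picture's right and the gap is at its left. Next I'll measure these from depth.

```bash
cat > h.py <<'E'
import numpy as np,cv2
def pts(c):
    d=c['depth'];K=c['K'];v,u=np.mgrid[0:400,0:640]
    p=np.stack([(u-K[0,2])/K[0,0]*d,(v-K[1,2])/K[1,1]*d,d],-1)
    T=np.linalg.inv(c['view']); w=p@T[:3,:3].T+T[:3,3]; w[d<=0]=np.nan
    return w
def masks(f):
    h=cv2.cvtColor(f,cv2.COLOR_RGB2HSV)
    blue=(h[...,0]>105)&(h[...,0]<125)&(h[...,1]>150)&(h[...,2]>80)
    org=(h[...,0]>5)&(h[...,0]<18)&(h[...,1]>180)&(h[...,2]>120)
    return blue,org
E
python3 - <<'E'
from h import *
for n in ['top','side']:
    c=dict(np.load(n+'0.npz')); w=pts(c); b,o=masks(c['frame'])
    print(n,'table z',np.nanmedian(w[230:240,300:330,2]) if n=='top' else '')
    for nm,m in (('b',b),('o',o)):
        k,l,s,ce=cv2.connectedComponentsWithStats(m.astype(np.uint8))
        for i in range(1,k):
            if s[i,4]<60: continue
            P=w[l==i]; P=P[~np.isnan(P[:,0])]
            if not len(P) or np.median(P[:,0])>0.9: continue
            r=cv2.minAreaRect(P[:,:2].astype(np.float32)*1000)
            print(nm,s[i],ce[i].round(1),np.median(P,0).round(3),'zmax',np.percentile(P[:,2],95).round(3),r)
    # rack-ish crop
    f=c['frame']
    u0,v0=((190,125) if n=='top' else (200,210))
    cr=f[v0:v0+150,u0:u0+250]; cv2.imwrite(f'pics/{n}0c.png',cv2.resize(cr[:,:,::-1],(750,450),interpolation=cv2.INTER_CUBIC))
E
```

```text
top table z 0.0003526369270250851
b [ 210  145   60   50 1445] [239.7 169.6] [0.607 0.032 0.052] zmax 0.09 ((609.5050048828125, 43.22833251953125), (133.98971557617188, 57.73737716674805), 57.99599838256836)
b [325 200  25  28 477] [336.9 213.3] [ 0.516 -0.177  0.058] zmax 0.063 ((515.4533081054688, -176.8857421875), (44.885498046875, 54.221824645996094), 65.49291229248047)
b [362 220  28  28 479] [375.7 233.1] [ 0.474 -0.261  0.058] zmax 0.062 ((471.2964782714844, -264.4695739746094), (48.271583557128906, 54.42438888549805), 46.87589645385742)
o [404 244  22  26 336] [414.5 256.4] [ 0.424 -0.348  0.044] zmax 0.048 ((422.9165344238281, -350.6979675292969), (33.25985336303711, 52.77135467529297), 65.15545654296875)
side table z 
b [263 158  30  15 258] [278.1 164.7] [ 0.715 -0.405  0.015] zmax 0.033 ((715.5016479492188, -403.2062072753906), (110.13691711425781, 10.684104919433594), 61.37146759033203)
b [260 163  56  33 847] [287.5 180.3] [ 0.658 -0.332  0.006] zmax 0.032 ((674.3016967773438, -371.40057373046875), (132.5695037841797, 100.11161804199219), 59.34220886230469)
b [337 184  26  25 334] [347.9 194.8] [ 0.472 -0.254  0.052] zmax 0.061 ((464.3217468261719, -271.81927490234375), (66.01235961914062, 58.83689498901367), 48.70759582519531)
b [311 201  28  24 400] [323.  211.8] [ 0.513 -0.166  0.051] zmax 0.061 ((512.6456909179688, -181.08872985839844), (52.11103439331055, 57.94464874267578), 67.86431884765625)
b [ 222  235   65   59 1541] [252.9 262.2] [0.605 0.045 0.05 ] zmax 0.089 ((605.0225219726562, 37.87979507446289), (134.06544494628906, 60.25096893310547), 58.40310287475586)
o [364 176  23  17 212] [373.9 182.9] [ 0.422 -0.342  0.039] zmax 0.047 ((422.5940246582031, -346.64111328125), (29.579627990722656, 56.67646789550781), 68.2779541015625)
```

View pics/top0c.png

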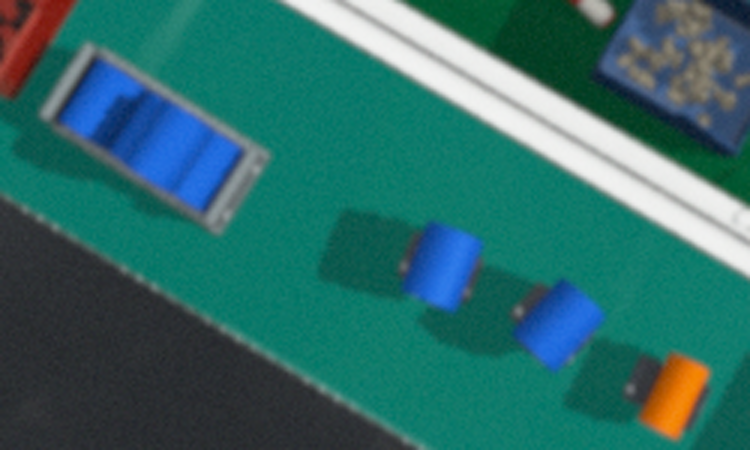

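View pics/side0c.png

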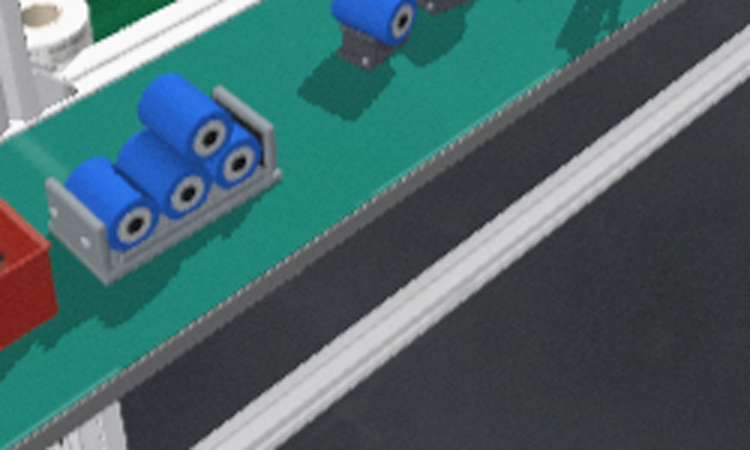

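Run:
```python
from workcell import monitor, eyes
from h import *
from scipy.spatial.transform import Rotation as R
s=monitor.read_state(); print(R.from_rotvec(s['tcp_rot']).as_matrix().round(3))
c=eyes.read_camera('wrist'); print(c['tool_from_camera'].round(3),c['K'])
c=dict(np.load('top0.npz'));w=pts(c)
# post points
m=(w[...,2]>0.1)&(w[...,2]<0.8)&(abs(w[...,0]-.7)<.25)&(abs(w[...,1]-0)<.3)
print(m.sum(),np.nanpercentile(w[m],[2,50,98],axis=0).round(3))
# high rack points
m=(w[...,2]>0.075)&(w[...,2]<0.1)&(abs(w[...,0]-.6)<.1)&(abs(w[...,1]-0.04)<.1)
print(np.nanmedian(w[m],0),m.sum())
```

```text
[[-0.001  0.374 -0.927]
 [ 0.002 -0.927 -0.374]
 [-1.    -0.002 -0.   ]]
[[ 0.001 -0.259  0.966 -0.122]
 [ 1.    -0.    -0.001 -0.001]
 [ 0.     0.966  0.259 -0.065]
 [ 0.     0.     0.     1.   ]] [[308.43908755   0.         319.55073248]
 [  0.         308.43908755 199.71001224]
 [  0.           0.           1.        ]]
4098 [[ 0.741 -0.045  0.117]
 [ 0.756 -0.026  0.361]
 [ 0.777  0.011  0.486]]
[0.59708126 0.01903995 0.08747939] 504
```

>>> play_rows --deltas '[{"x": 27,"y": 45,"wz": 4},{"x": 54,"y": 90,"wz": 8},{"x": 81,"y": 135,"wz": 12},{"x": 108,"y": 180,"wz": 16},{"x": 135,"y": 225,"wz": 20},{"x": 162,"y": 270,"wz": 24},{"x": 189,"y": 315,"wz": 28},{"x": 216,"y": 360,"wz": 32},{"x": 242,"y": 405,"wz": 36},{"x": 242,"y": 405,"wz": 36},{"x": 242,"y": 405,"wz": 36},{"x": 242,"y": 405,"wz": 36}]'

```text
schema error: expected keys wx, wy, wz, x, y, z, fingers
```

```bash
cat >> h.py <<'E'
from scipy.spatial.transform import Rotation as R
def wristcap(n):
    from workcell import monitor, eyes
    s=monitor.read_state(); c=eyes.read_camera('wrist')
    T=np.eye(4);T[:3,:3]=R.from_rotvec(s['tcp_rot']).as_matrix();T[:3,3]=s['tool_pos']
    c['view']=np.linalg.inv(T@c['tool_from_camera'])
    np.savez(n+'.npz',**c); cv2.imwrite(f'pics/{n}.png',c['frame'][:,:,::-1])
    print(s['time'],s['tool_pos'].round(4),T[:3,:3].round(3).tolist(),s['width'],s['q'].round(2))
    return c
def report(c):
    w=pts(c);b,o=masks(c['frame'])
    k,l,s,ce=cv2.connectedComponentsWithStats(b.astype(np.uint8))
    for i in range(1,k):
        if s[i,4]<300: continue
        P=w[l==i];P=P[~np.isnan(P[:,0])]
        print(s[i],np.median(P,0).round(4),'zmax',np.percentile(P[:,2],98).round(4),cv2.minAreaRect(P[:,:2].astype(np.float32)*1000))
E
python3 -c "
from h import *
report(wristcap('w1'))"
```

```text
0.15 [ 0.2526 -0.6254  0.2522] [[-0.001, 0.374, -0.927], [0.002, -0.927, -0.374], [-1.0, -0.002, -0.0]] 0.9972884795323164 [-1.22  0.26  1.61 -0.    1.27 -0.04]
```

View pics/w1.png

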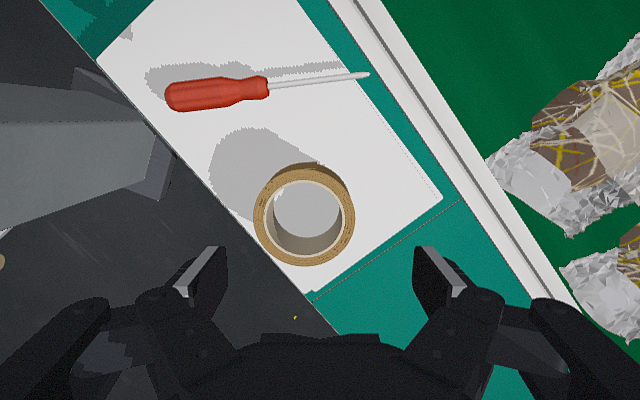

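The move was refused because every row needs all seven keys. I'll send it again in full.

>>> play_rows --deltas '[{"x": 27,"y": 45,"z": 0,"wx": 0,"wy": 0,"wz": 4,"fingers": -1},{"x": 54,"y": 90,"z": 0,"wx": 0,"wy": 0,"wz": 8,"fingers": -1},{"x": 81,"y": 135,"z": 0,"wx": 0,"wy": 0,"wz": 12,"fingers": -1},{"x": 108,"y": 180,"z": 0,"wx": 0,"wy": 0,"wz": 16,"fingers": -1},{"x": 135,"y": 225,"z": 0,"wx": 0,"wy": 0,"wz": 20,"fingers": -1},{"x": 162,"y": 270,"z": 0,"wx": 0,"wy": 0,"wz": 24,"fingers": -1},{"x": 189,"y": 315,"z": 0,"wx": 0,"wy": 0,"wz": 28,"fingers": -1},{"x": 216,"y": 360,"z": 0,"wx": 0,"wy": 0,"wz": 32,"fingers": -1},{"x": 242,"y": 405,"z": 0,"wx": 0,"wy": 0,"wz": 36,"fingers": -1},{"x": 242,"y": 405,"z": 0,"wx": 0,"wy": 0,"wz": 36,"fingers": -1},{"x": 242,"y": 405,"z": 0,"wx": 0,"wy": 0,"wz": 36,"fingers": -1}]' --grip_force 40

```text
time: 1.58
tool_pos: [0.4945, -0.221, 0.2531]
tcp_rot: [1.607, 0.891, -1.608]
wrist_force: [-0.2, -0.1, 0.2]
width: 0.995
```

```bash
python3 -c "
from h import *
report(wristcap('w2'))"
```

```text
1.575 [ 0.4945 -0.221   0.2531] [[-0.001, 0.848, -0.53], [-0.0, -0.53, -0.848], [-1.0, -0.0, 0.001]] 0.99496196528476 [-0.47  0.01  1.89 -0.    1.24  0.09]
[ 286  111   59   50 1195] [ 0.518  -0.1697  0.0569] zmax 0.0625 ((514.3803100585938, -179.4352264404297), (45.10624313354492, 55.15226364135742), 68.77642822265625)
[479 145  90   7 301] [ 0.7063 -0.3164  0.0184] zmax 0.04 ((707.8655395507812, -317.3053894042969), (0.6876354217529297, 85.8916244506836), 60.068790435791016)
[ 298  199   54   44 1145] [ 0.48   -0.2562  0.0562] zmax 0.0621 ((473.48822021484375, -263.7178649902344), (42.435359954833984, 54.951820373535156), 48.93462371826172)
```

View pics/w2.png

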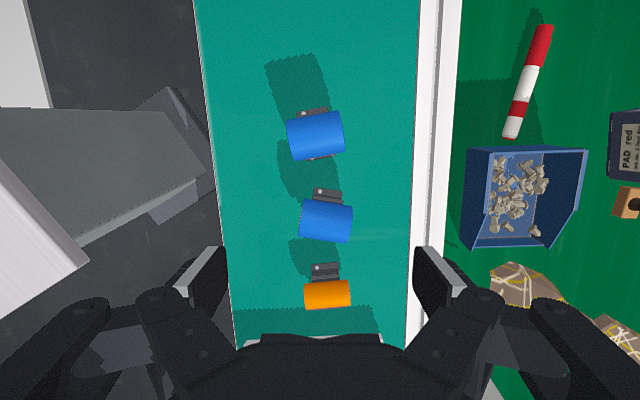

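Run:
```python
from h import *
for n in ['w2','top0','side0']:
    c=dict(np.load(n+'.npz'));w=pts(c);b,_=masks(c['frame'])
    for cen in [(.515,-.178),(.473,-.263)]:
        m=b&(np.hypot(w[...,0]-cen[0],w[...,1]-cen[1])<.05)&(w[...,2]>.03)
        P=w[m]; zt=np.percentile(P[:,2],97); Q=P[P[:,2]>zt-.003]
        r=cv2.minAreaRect(Q[:,:2].astype(np.float32)*1000)
        d=Q[:,:2]-Q[:,:2].mean(0); e,V=np.linalg.eigh(d.T@d); a=np.degrees(np.arctan(V[1,1]/V[0,1]))
        pr=P[:,:2]@V[:,1]; 
        # mid along axis from all points, across from ridge mean
        mid=(np.percentile(pr,1)+np.percentile(pr,99))/2; ac=np.mean(Q[:,:2]@V[:,0])
        print(n,zt.round(4),len(Q),[np.round(x,1) for x in r],'ang',a.round(1),'cen',(V[:,1]*mid+V[:,0]*ac).round(4),'len',np.ptp(pr).round(3))
```

```text
w2 0.0624 426 [array([ 514.8, -178.3]), array([22.1, 55.1]), np.float64(68.3)] ang -20.3 cen [ 0.5162 -0.1749] len 0.055
w2 0.0622 345 [array([ 473.3, -263.7]), array([23.5, 55. ]), np.float64(50.6)] ang -40.9 cen [ 0.4752 -0.2616] len 0.055
top0 0.0631 133 [array([ 515.8, -176.1]), array([21.5, 52.9]), np.float64(69.8)] ang -23.0 cen [ 0.5156 -0.1766] len 0.054
top0 0.0628 125 [array([ 472.9, -262.3]), array([21.2, 52. ]), np.float64(46.0)] ang -42.8 cen [ 0.4732 -0.262 ] len 0.054
side0 0.0614 95 [array([ 514.5, -176. ]), array([22.9, 53. ]), np.float64(68.2)] ang -22.7 cen [ 0.5132 -0.1763] len 0.058
side0 0.0614 88 [array([ 473.2, -260.9]), array([26.7, 53.9]), np.float64(50.3)] ang -42.6 cen [ 0.4719 -0.2626] len 0.059
```

>>> play_rows --deltas '[{"x": 20.5,"y": 44,"z": -30,"wx": 0,"wy": 0,"wz": 10,"fingers": -1},{"x": 20.5,"y": 44,"z": -80,"wx": 0,"wy": 0,"wz": 10,"fingers": -1},{"x": 20.5,"y": 44,"z": -110,"wx": 0,"wy": 0,"wz": 10,"fingers": -1},{"x": 20.5,"y": 44,"z": -110,"wx": 0,"wy": 0,"wz": 10,"fingers": -1}]'

```text
time: 2.12
tool_pos: [0.5123, -0.1773, 0.1402]
tcp_rot: [1.486, 1.007, -1.493]
wrist_force: [0.3, 0.2, 0.3]
width: 0.997
```

```bash
python3 -c "
from h import *
report(wristcap('w3'))"
```

```text
2.125 [ 0.5123 -0.1773  0.1402] [[-0.006, 0.926, -0.377], [0.002, -0.377, -0.926], [-1.0, -0.007, 0.0]] 0.9966976748991974 [-0.38  0.12  2.   -0.    1.03  0.01]
[ 286  180   81   59 4459] [ 0.5171 -0.1733  0.0592] zmax 0.0628 ((516.8740234375, -186.58026123046875), (57.571224212646484, 64.68904876708984), 67.49684143066406)
[ 521  242  119   36 1223] [ 0.7038 -0.3151  0.0112] zmax 0.0385 ((709.7296142578125, -318.5046081542969), (1.5360970497131348, 95.96905517578125), 59.890750885009766)
[ 278  285   80   54 3039] [ 0.4793 -0.2523  0.0559] zmax 0.1915 ((482.26739501953125, -234.07827758789062), (149.947509765625, 65.2756118774414), 75.39532470703125)
```

View pics/w3.png

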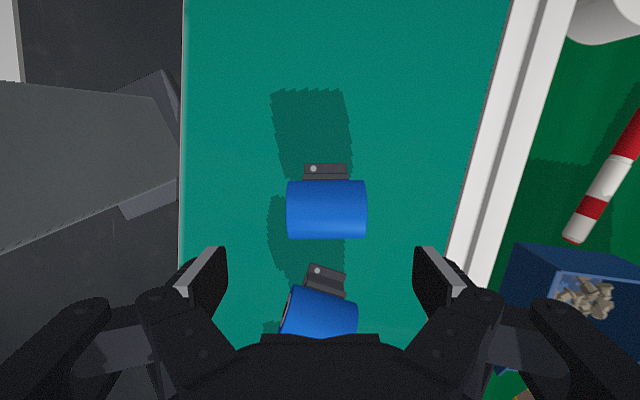

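```bash
cat >> h.py <<'E'
def ridge(c,cen,rad=.05,zmin=.03):
    w=pts(c);b,_=masks(c['frame'])
    P=w[b&(np.hypot(w[...,0]-cen[0],w[...,1]-cen[1])<rad)&(w[...,2]>zmin)]
    zt=np.percentile(P[:,2],97); Q=P[P[:,2]>zt-.003]
    d=Q[:,:2]-Q[:,:2].mean(0); e,V=np.linalg.eigh(d.T@d); a=np.degrees(np.arctan(V[1,1]/V[0,1]))
    pr=P[:,:2]@V[:,1]; mid=(np.percentile(pr,1)+np.percentile(pr,99))/2; ac=Q[:,:2]@V[:,0]; ac=(ac.min()+ac.max())/2
    print('zt',zt.round(4),'ang',a.round(1),'cen',(V[:,1]*mid+V[:,0]*ac).round(4),'len',np.ptp(pr).round(3))
E
python3 -c "
from h import *
from workcell import monitor
s=monitor.read_state();print(s['tool_pos'],s['joint_vel'].round(3))
ridge(dict(np.load('w3.npz')),(.515,-.177),.04)
ridge(dict(np.load('w2.npz')),(.515,-.177),.04)
ridge(dict(np.load('w2.npz')),(.473,-.262),.04)
"
```

```text
[ 0.51401119 -0.17784415  0.14245705] [ 0.005 -0.03  -0.047  0.001 -0.002  0.001]
zt 0.0628 ang -21.8 cen [ 0.5154 -0.1778] len 0.055
zt 0.0624 ang -20.3 cen [ 0.5149 -0.1783] len 0.055
zt 0.0622 ang -40.9 cen [ 0.4735 -0.2635] len 0.055
```

>>> play_rows --deltas '[{"x": 0.5,"y": -0.5,"z": -40,"wx": 0,"wy": 0,"wz": 0,"fingers": -1},{"x": 0.5,"y": -0.5,"z": -75,"wx": 0,"wy": 0,"wz": 0,"fingers": -1},{"x": 0.5,"y": -0.5,"z": -95,"wx": 0,"wy": 0,"wz": 0,"fingers": -1},{"x": 0.5,"y": -0.5,"z": -95,"wx": 0,"wy": 0,"wz": 0,"fingers": -1},{"x": 0.5,"y": -0.5,"z": -95,"wx": 0,"wy": 0,"wz": 0,"fingers": 0.2},{"x": 0.5,"y": -0.5,"z": -95,"wx": 0,"wy": 0,"wz": 0,"fingers": 1},{"x": 0.5,"y": -0.5,"z": -95,"wx": 0,"wy": 0,"wz": 0,"fingers": 1},{"x": 0.5,"y": -0.5,"z": -95,"wx": 0,"wy": 0,"wz": 0,"fingers": 1},{"x": 0.5,"y": -0.5,"z": -95,"wx": 0,"wy": 0,"wz": 0,"fingers": 1}]' --grip_force 40

```text
time: 3.3
tool_pos: [0.5174, -0.1783, 0.0507]
tcp_rot: [1.487, 0.999, -1.484]
wrist_force: [-1.4, -0.5, 5.9]
width: 0.655
```

```bash
python3 -c "
from h import *
report(wristcap('w4'))"
```

```text
3.3 [ 0.5174 -0.1783  0.0507] [[0.004, 0.927, -0.375], [-0.002, -0.375, -0.927], [-1.0, 0.004, 0.0]] 0.6551899407430039 [-0.38  0.24  2.05 -0.    0.85  0.01]
[  251   219   138    96 12369] [ 0.5193 -0.171   0.0589] zmax 0.0626 ((517.4922485351562, -176.1319580078125), (37.930789947509766, 55.83818435668945), 68.69470977783203)
```

View pics/w4.png

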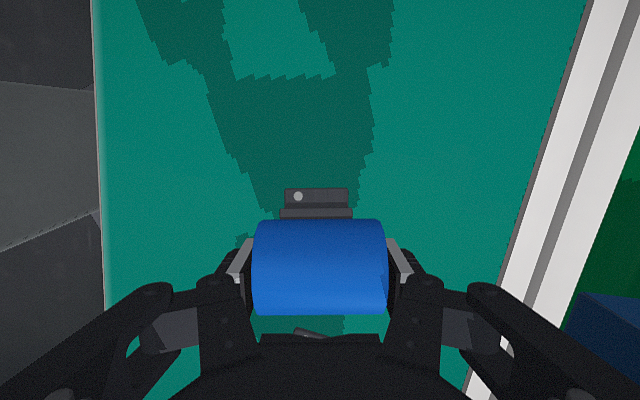

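>>> play_rows --deltas '[{"x": 0,"y": 0,"z": 30,"wx": 0,"wy": 0,"wz": 0,"fingers": 1},{"x": 0,"y": 0,"z": 80,"wx": 0,"wy": 0,"wz": 0,"fingers": 1},{"x": 10,"y": 30,"z": 120,"wx": 0,"wy": 0,"wz": 0,"fingers": 1},{"x": 20,"y": 60,"z": 160,"wx": 0,"wy": 0,"wz": -3,"fingers": 1},{"x": 35,"y": 100,"z": 190,"wx": 0,"wy": 0,"wz": -6,"fingers": 1},{"x": 45,"y": 130,"z": 200,"wx": 0,"wy": 0,"wz": -10,"fingers": 1},{"x": 51,"y": 150,"z": 200,"wx": 0,"wy": 0,"wz": -10,"fingers": 1},{"x": 51,"y": 150,"z": 200,"wx": 0,"wy": 0,"wz": -10,"fingers": 1},{"x": 51,"y": 150,"z": 200,"wx": 0,"wy": 0,"wz": -10,"fingers": 1},{"x": 51,"y": 150,"z": 200,"wx": 0,"wy": 0,"wz": -10,"fingers": 1}]'

```text
time: 4.6
tool_pos: [0.5661, -0.0283, 0.2474]
tcp_rot: [1.607, 0.891, -1.61]
wrist_force: [-0.0, -0.3, -1.9]
width: 0.648
```

```bash
python3 -c "
from h import *
report(wristcap('w5'))"
```

```text
4.6 [ 0.5661 -0.0283  0.2474] [[-0.002, 0.848, -0.531], [-0.0, -0.531, -0.848], [-1.0, -0.001, 0.001]] 0.6476583307889894 [-0.09  0.07  1.84 -0.    1.23  0.47]
[ 292   32   59   48 1945] [0.6306 0.0757 0.0485] zmax 0.0535 ((632.2230834960938, 76.66969299316406), (42.15695571899414, 55.852783203125), 58.13386917114258)
[ 290   81   63   73 2966] [0.6051 0.0345 0.0796] zmax 0.091 ((602.5313720703125, 26.049922943115234), (70.98519897460938, 58.33504867553711), 58.4947509765625)
[295 151  53  17 325] [ 0.5731 -0.0094  0.0458] zmax 0.0522 ((578.8499755859375, -9.047191619873047), (19.830310821533203, 54.832157135009766), 59.888580322265625)
[ 251  219  138   83 8131] [ 0.5731 -0.0178  0.2532] zmax 0.2589 ((568.9456787109375, -22.258474349975586), (28.9913272857666, 55.95399856567383), 57.53919219970703)
[508 289  75  27 754] [ 0.7268 -0.3285  0.0114] zmax 0.0395 ((670.7117919921875, -203.21556091308594), (36.035850524902344, 319.6181945800781), 23.653989791870117)
[255 302 106  13 378] [ 0.5512 -0.0352  0.2547] zmax 0.258 ((534.4805908203125, -112.36253356933594), (173.8004150390625, 43.02210235595703), 75.65586853027344)
```

View pics/w5.png

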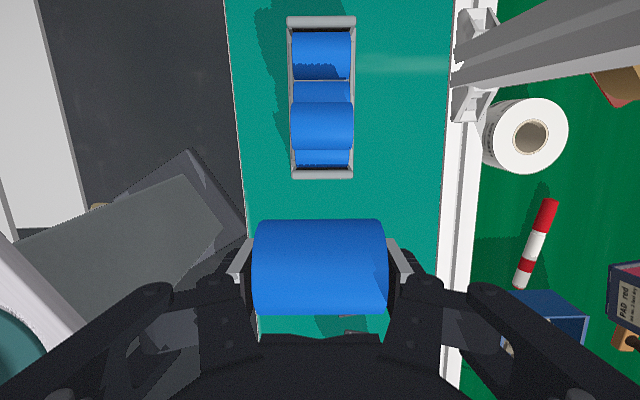

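Run:
```python
from h import *
for n in ['w5','top0','side0']:
    c=dict(np.load(n+'.npz')); w=pts(c); b,_=masks(c['frame'])
    print(n)
    ridge(c,(.597,.019),.035,.078)
    ridge(c,(.632,.079),.035,.03)
    h=cv2.cvtColor(c['frame'],cv2.COLOR_RGB2HSV)
    m=(h[...,1]<60)&(h[...,2]>90)&(np.hypot(w[...,0]-.61,w[...,1]-.042)<.1)&(w[...,2]>.04)&(w[...,2]<.057)
    P=w[m]; r=cv2.minAreaRect(P[:,:2].astype(np.float32)*1000); print('stops',len(P),[np.round(x,1) for x in r],np.median(P[:,2]))
```

```text
w5
zt 0.0912 ang -31.6 cen [0.5972 0.0204] len 0.056
zt 0.0534 ang -30.7 cen [0.6272 0.0683] len 0.056
stops 1351 [array([609. ,  39.2]), array([153.8,  64.4]), np.float64(58.4)] 0.05061022351441152
top0
zt 0.0918 ang -33.8 cen [0.5977 0.0213] len 0.055
zt 0.0544 ang -31.5 cen [0.6268 0.0681] len 0.055
stops 258 [array([610.3,  40.2]), array([153.6,  65.4]), np.float64(58.3)] 0.04971049691896251
side0
zt 0.0906 ang -31.0 cen [0.5961 0.0212] len 0.058
zt 0.0528 ang -31.5 cen [0.6305 0.0786] len 0.058
stops 248 [array([607.7,  39.8]), array([154.4,  64.4]), np.float64(58.4)] 0.0483155679592599
```

>>> play_rows --deltas '[{"x": 20,"y": 30,"z": 0,"wx": 0,"wy": 0,"wz": 0,"fingers": 1},{"x": 40,"y": 65,"z": -20,"wx": 0,"wy": 0,"wz": 0,"fingers": 1},{"x": 54.5,"y": 86,"z": -60,"wx": 0,"wy": 0,"wz": 0,"fingers": 1},{"x": 54.5,"y": 86,"z": -97,"wx": 0,"wy": 0,"wz": 0,"fingers": 1},{"x": 54.5,"y": 86,"z": -97,"wx": 0,"wy": 0,"wz": 0,"fingers": 1},{"x": 54.5,"y": 86,"z": -97,"wx": 0,"wy": 0,"wz": 0,"fingers": 1},{"x": 54.5,"y": 86,"z": -97,"wx": 0,"wy": 0,"wz": 0,"fingers": 1},{"x": 54.5,"y": 86,"z": -97,"wx": 0,"wy": 0,"wz": 0,"fingers": 1}]'

```text
time: 5.65
tool_pos: [0.6224, 0.0584, 0.1534]
tcp_rot: [1.61, 0.889, -1.605]
wrist_force: [-0.8, 0.6, -1.1]
width: 0.646
```

```bash
python3 -c "
from h import *
from workcell import eyes
report(wristcap('w6'))
c=eyes.read_camera('side'); np.savez('side1.npz',**c)
cv2.imwrite('pics/side1.png',cv2.resize(c['frame'][180:330,180:400,::-1],(792,540),interpolation=cv2.INTER_CUBIC))"
```

```text
5.65 [0.6224 0.0584 0.1534] [[0.003, 0.848, -0.53], [0.0, -0.53, -0.848], [-1.0, 0.003, -0.002]] 0.6456038048921943 [0.05 0.25 1.82 0.   1.07 0.61]
[  251   148   138   167 16457] [0.627  0.067  0.1577] zmax 0.1651 ((628.4617919921875, 69.8172607421875), (59.92509078979492, 59.460025787353516), 58.59461975097656)
```

View pics/w6.png

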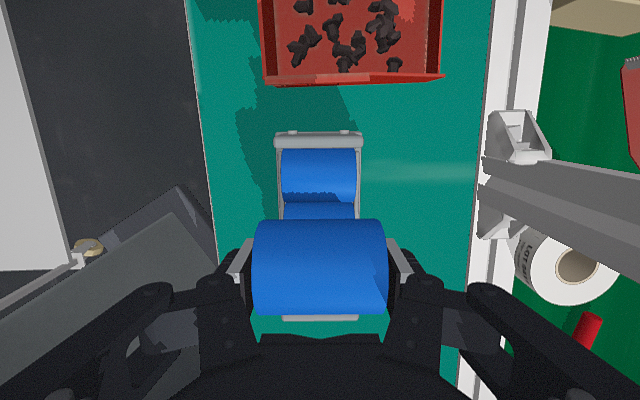

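View pics/side1.png

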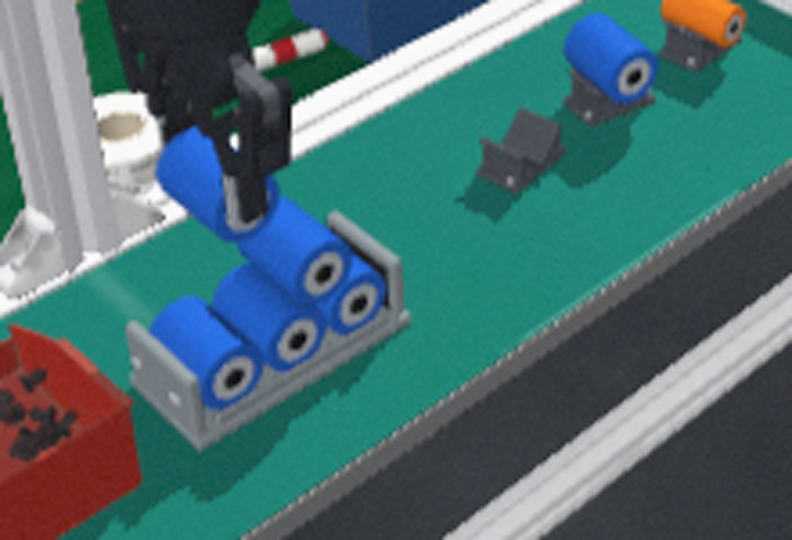

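```bash
python3 -c "
from h import *
from workcell import monitor
s=monitor.read_state();print(s['time'],s['tool_pos'],s['joint_vel'].round(3))
ridge(dict(np.load('w6.npz')),(.622,.058),.035,.13)
c=dict(np.load('w5.npz'));ridge(c,(.567,-.028),.035,.22)
"
```

```text
5.75 [0.6218852  0.05845042 0.15260715] [ 0.002  0.006  0.007 -0.    -0.002 -0.001]
zt 0.165 ang -31.5 cen [0.6216 0.0586] len 0.056
zt 0.2589 ang -31.4 cen [ 0.5654 -0.0281] len 0.056
```

>>> play_rows --deltas '[{"x": -0.7,"y": 0,"z": -20,"wx": 0,"wy": 0,"wz": 0,"fingers": 1},{"x": -0.7,"y": 0,"z": -40,"wx": 0,"wy": 0,"wz": 0,"fingers": 1},{"x": -0.7,"y": 0,"z": -55,"wx": 0,"wy": 0,"wz": 0,"fingers": 1},{"x": -0.7,"y": 0,"z": -64,"wx": 0,"wy": 0,"wz": 0,"fingers": 1},{"x": -0.7,"y": 0,"z": -69,"wx": 0,"wy": 0,"wz": 0,"fingers": 1},{"x": -0.7,"y": 0,"z": -69,"wx": 0,"wy": 0,"wz": 0,"fingers": 1},{"x": -0.7,"y": 0,"z": -69,"wx": 0,"wy": 0,"wz": 0,"fingers": 1}]'

```text
time: 6.62
tool_pos: [0.6212, 0.0586, 0.083]
tcp_rot: [1.609, 0.89, -1.606]
wrist_force: [0.9, 0.8, -1.3]
width: 0.653
```

```bash
python3 -c "
from h import *
from workcell import eyes
report(wristcap('w7'))
c=eyes.read_camera('side'); np.savez('side2.npz',**c)
cv2.imwrite('pics/side2.png',cv2.resize(c['frame'][180:330,180:400,::-1],(792,540),interpolation=cv2.INTER_CUBIC))"
```

```text
6.625 [0.6212 0.0586 0.083 ] [[0.001, 0.848, -0.53], [0.0, -0.53, -0.848], [-1.0, 0.001, -0.001]] 0.6528628669352389 [ 0.05  0.32  1.87 -0.    0.95  0.61]
[  251   160   138   183 20912] [0.6259 0.0686 0.0832] zmax 0.0948 ((623.5540771484375, 63.363014221191406), (76.12198638916016, 56.62162780761719), 57.90372848510742)
```

View pics/side2.png

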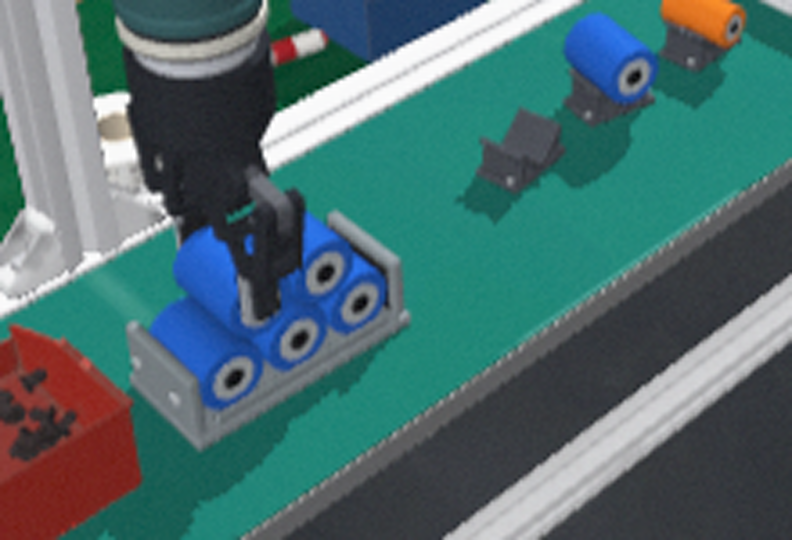

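>>> play_rows --deltas '[{"x": 0,"y": 0,"z": -1.5,"wx": 0,"wy": 0,"wz": 0,"fingers": 1},{"x": 0,"y": 0,"z": -3,"wx": 0,"wy": 0,"wz": 0,"fingers": 1},{"x": 0,"y": 0,"z": -3,"wx": 0,"wy": 0,"wz": 0,"fingers": 1},{"x": 0,"y": 0,"z": -3,"wx": 0,"wy": 0,"wz": 0,"fingers": 1}]'

```text
time: 7.22
tool_pos: [0.6208, 0.0587, 0.0795]
tcp_rot: [1.608, 0.891, -1.607]
wrist_force: [0.3, 0.9, 0.9]
width: 0.65
```

>>> play_rows --deltas '[{"x": 0,"y": 0,"z": 0,"wx": 0,"wy": 0,"wz": 0,"fingers": -0.4},{"x": 0,"y": 0,"z": 0,"wx": 0,"wy": 0,"wz": 0,"fingers": -0.6},{"x": 0,"y": 0,"z": 0,"wx": 0,"wy": 0,"wz": 0,"fingers": -1},{"x": 0,"y": 0,"z": 0,"wx": 0,"wy": 0,"wz": 0,"fingers": -1},{"x": 0,"y": 0,"z": 0,"wx": 0,"wy": 0,"wz": 0,"fingers": -1},{"x": 0,"y": 0,"z": 20,"wx": 0,"wy": 0,"wz": 0,"fingers": -1},{"x": 0,"y": 0,"z": 60,"wx": 0,"wy": 0,"wz": 0,"fingers": -1},{"x": -5,"y": -10,"z": 110,"wx": 0,"wy": 0,"wz": 0,"fingers": -1},{"x": -25,"y": -45,"z": 150,"wx": 0,"wy": 0,"wz": 0,"fingers": -1},{"x": -54,"y": -86,"z": 170,"wx": 0,"wy": 0,"wz": 0,"fingers": -1},{"x": -54,"y": -86,"z": 170,"wx": 0,"wy": 0,"wz": 0,"fingers": -1},{"x": -54,"y": -86,"z": 170,"wx": 0,"wy": 0,"wz": 0,"fingers": -1},{"x": -54,"y": -86,"z": 170,"wx": 0,"wy": 0,"wz": 0,"fingers": -1}]'

```text
time: 8.85
tool_pos: [0.5666, -0.0265, 0.2486]
tcp_rot: [1.607, 0.893, -1.608]
wrist_force: [0.8, 0.2, -0.6]
width: 0.995
```

```bash
python3 -c "
from h import *
from workcell import eyes
c=wristcap('w8'); report(c)
ridge(c,(.597,.0204),.018,.078);ridge(c,(.6208,.0587),.018,.078)
c=eyes.read_camera('side'); np.savez('side3.npz',**c)
cv2.imwrite('pics/side3.png',cv2.resize(c['frame'][180:330,180:400,::-1],(792,540),interpolation=cv2.INTER_CUBIC))"
```

```text
8.85 [ 0.5666 -0.0265  0.2486] [[-0.001, 0.848, -0.529], [0.0, -0.529, -0.848], [-1.0, -0.001, 0.0]] 0.9950743084863387 [-0.09  0.06  1.84  0.    1.24  0.47]
[ 288   34   66  123 4438] [0.6171 0.0525 0.0823] zmax 0.0908 ((612.8032836914062, 46.40625762939453), (119.34922790527344, 56.58640670776367), 58.42412567138672)
[499 291  67  17 387] [ 0.7102 -0.3186 -0.0032] zmax 0.0189 ((667.5984497070312, -204.43077087402344), (47.6852912902832, 318.6754455566406), 22.66262435913086)
zt 0.0914 ang -29.3 cen [0.5971 0.0197] len 0.035
zt 0.0913 ang -25.9 cen [0.6208 0.0584] len 0.035
```

View pics/side3.png

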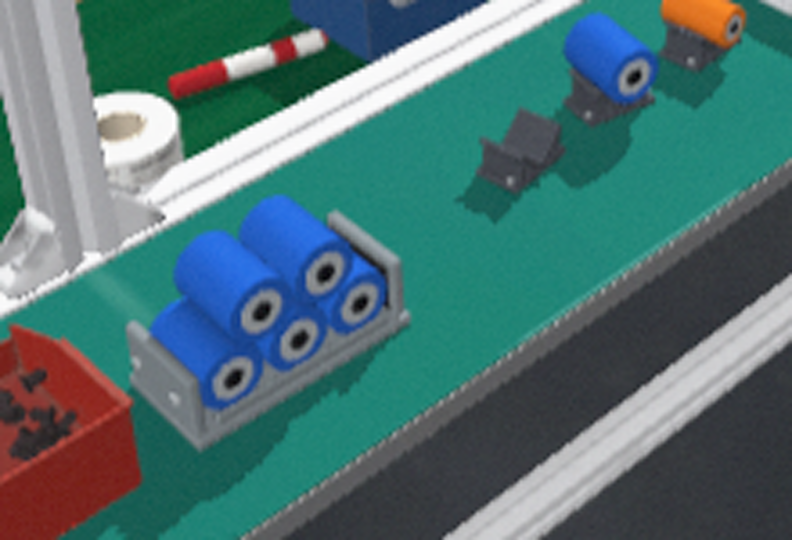

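View pics/w8.png

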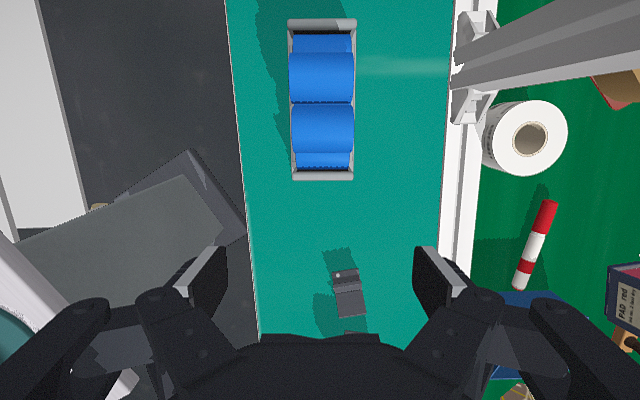

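The first roller is seated in the gap, ridge at z≈0.091 and level with its neighbour. Next is roller 2.

>>> play_rows --deltas '[{"x": -18,"y": -45,"z": 0,"wx": 0,"wy": 0,"wz": -2,"fingers": -1},{"x": -37,"y": -93,"z": 0,"wx": 0,"wy": 0,"wz": -4,"fingers": -1},{"x": -56,"y": -141,"z": -10,"wx": 0,"wy": 0,"wz": -6,"fingers": -1},{"x": -75,"y": -189,"z": -30,"wx": 0,"wy": 0,"wz": -8,"fingers": -1},{"x": -93.5,"y": -235.5,"z": -60,"wx": 0,"wy": 0,"wz": -9.5,"fingers": -1},{"x": -93.5,"y": -235.5,"z": -98,"wx": 0,"wy": 0,"wz": -9.5,"fingers": -1},{"x": -93.5,"y": -235.5,"z": -98,"wx": 0,"wy": 0,"wz": -9.5,"fingers": -1},{"x": -93.5,"y": -235.5,"z": -98,"wx": 0,"wy": 0,"wz": -9.5,"fingers": -1},{"x": -93.5,"y": -235.5,"z": -98,"wx": 0,"wy": 0,"wz": -9.5,"fingers": -1},{"x": -93.5,"y": -235.5,"z": -98,"wx": 0,"wy": 0,"wz": -9.5,"fingers": -1}]'

```text
time: 10.2
tool_pos: [0.4743, -0.2629, 0.1529]
tcp_rot: [1.72, 0.773, -1.717]
wrist_force: [0.1, 0.3, -0.7]
width: 1.0
```

```bash
python3 -c "
from h import *
c=wristcap('w9')
ridge(c,(.473,-.2625),.04)
from workcell import monitor;print(monitor.read_state()['tool_pos'])"
```

```text
10.2 [ 0.4743 -0.2629  0.1529] [[0.002, 0.75, -0.662], [-0.001, -0.662, -0.75], [-1.0, 0.003, -0.0]] 1.0002544446240862 [-0.55  0.1   1.99 -0.    1.05  0.17]
zt 0.0626 ang -41.9 cen [ 0.4731 -0.2643] len 0.055
[ 0.47402505 -0.26286523  0.15264318]
```

View pics/w9.png

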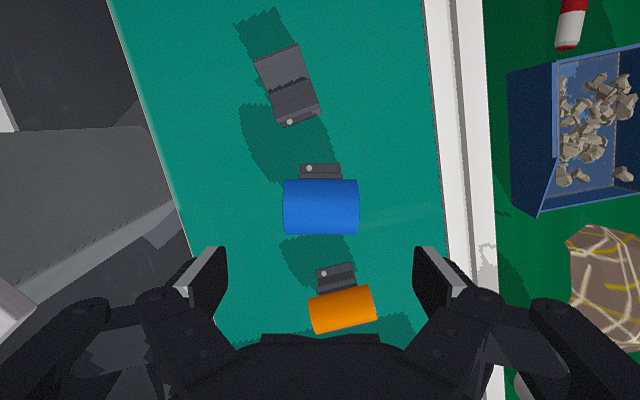

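>>> play_rows --deltas '[{"x": -0.8,"y": -0.9,"z": -45,"wx": 0,"wy": 0,"wz": 0,"fingers": -1},{"x": -0.8,"y": -0.9,"z": -80,"wx": 0,"wy": 0,"wz": 0,"fingers": -1},{"x": -0.8,"y": -0.9,"z": -102,"wx": 0,"wy": 0,"wz": 0,"fingers": -1},{"x": -0.8,"y": -0.9,"z": -102,"wx": 0,"wy": 0,"wz": 0,"fingers": -1},{"x": -0.8,"y": -0.9,"z": -102,"wx": 0,"wy": 0,"wz": 0,"fingers": -1},{"x": -0.8,"y": -0.9,"z": -102,"wx": 0,"wy": 0,"wz": 0,"fingers": 0},{"x": -0.8,"y": -0.9,"z": -102,"wx": 0,"wy": 0,"wz": 0,"fingers": 1},{"x": -0.8,"y": -0.9,"z": -102,"wx": 0,"wy": 0,"wz": 0,"fingers": 1},{"x": -0.8,"y": -0.9,"z": -102,"wx": 0,"wy": 0,"wz": 0,"fingers": 1},{"x": -0.8,"y": -0.9,"z": -102,"wx": 0,"wy": 0,"wz": 0,"fingers": 1}]' --grip_force 40

```text
time: 11.5
tool_pos: [0.4734, -0.2645, 0.0509]
tcp_rot: [1.72, 0.772, -1.718]
wrist_force: [-0.5, -0.1, 5.7]
width: 0.65
```

>>> play_rows --deltas '[{"x": 0,"y": 0,"z": 30,"wx": 0,"wy": 0,"wz": 0,"fingers": 1},{"x": 0,"y": 0,"z": 80,"wx": 0,"wy": 0,"wz": 0,"fingers": 1},{"x": 10,"y": 20,"z": 120,"wx": 0,"wy": 0,"wz": 1,"fingers": 1},{"x": 30,"y": 65,"z": 150,"wx": 0,"wy": 0,"wz": 3,"fingers": 1},{"x": 50,"y": 110,"z": 160,"wx": 0,"wy": 0,"wz": 5,"fingers": 1},{"x": 70,"y": 156,"z": 160,"wx": 0,"wy": 0,"wz": 7,"fingers": 1},{"x": 90,"y": 202,"z": 160,"wx": 0,"wy": 0,"wz": 8,"fingers": 1},{"x": 110,"y": 248,"z": 160,"wx": 0,"wy": 0,"wz": 9.7,"fingers": 1},{"x": 126,"y": 284,"z": 150,"wx": 0,"wy": 0,"wz": 9.7,"fingers": 1},{"x": 135.8,"y": 304,"z": 130,"wx": 0,"wy": 0,"wz": 9.7,"fingers": 1},{"x": 135.8,"y": 304,"z": 130,"wx": 0,"wy": 0,"wz": 9.7,"fingers": 1},{"x": 135.8,"y": 304,"z": 130,"wx": 0,"wy": 0,"wz": 9.7,"fingers": 1},{"x": 135.8,"y": 304,"z": 130,"wx": 0,"wy": 0,"wz": 9.7,"fingers": 1},{"x": 135.8,"y": 304,"z": 130,"wx": 0,"wy": 0,"wz": 9.7,"fingers": 1}]'

```text
time: 13.25
tool_pos: [0.6082, 0.0392, 0.18]
tcp_rot: [1.607, 0.892, -1.605]
wrist_force: [0.1, 1.1, -1.1]
width: 0.647
```

```bash
python3 -c "
from h import *
from workcell import eyes,monitor
c=wristcap('w10')
ridge(c,(.609,.0397),.035,.15)
c=eyes.read_camera('side'); np.savez('side4.npz',**c)
cv2.imwrite('pics/side4.png',cv2.resize(c['frame'][180:330,180:400,::-1],(792,540),interpolation=cv2.INTER_CUBIC))
print(monitor.read_state()['tool_pos'])
"
```

```text
13.25 [0.6082 0.0392 0.18  ] [[0.001, 0.849, -0.528], [-0.0, -0.528, -0.849], [-1.0, 0.001, -0.0]] 0.6471930671455016 [ 0.02  0.2   1.83 -0.    1.12  0.58]
zt 0.1915 ang -32.2 cen [0.6078 0.0401] len 0.056
[0.60820905 0.03954049 0.17986991]
```

View pics/side4.png

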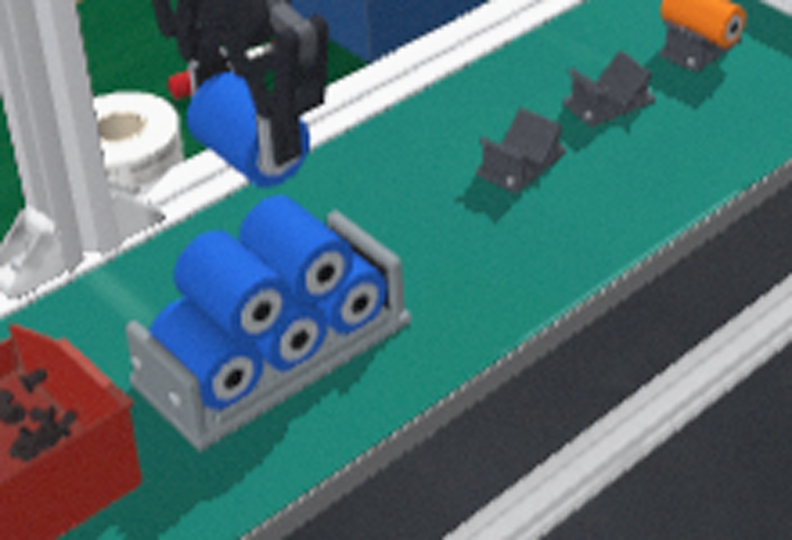

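View pics/w10.png

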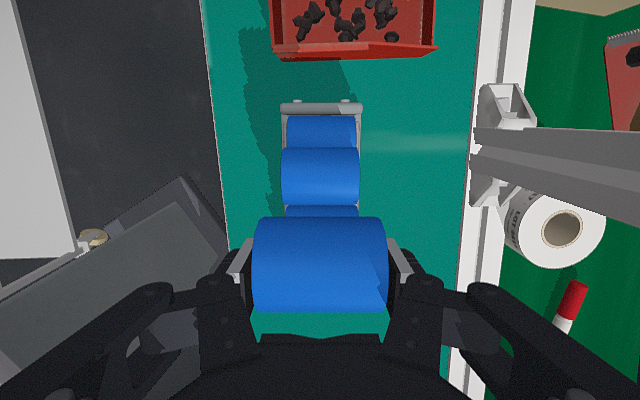

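>>> play_rows --deltas '[{"x": 0.7,"y": 0,"z": -20,"wx": 0,"wy": 0,"wz": 0,"fingers": 1},{"x": 0.7,"y": 0,"z": -40,"wx": 0,"wy": 0,"wz": 0,"fingers": 1},{"x": 0.7,"y": 0,"z": -52,"wx": 0,"wy": 0,"wz": 0,"fingers": 1},{"x": 0.7,"y": 0,"z": -58,"wx": 0,"wy": 0,"wz": 0,"fingers": 1},{"x": 0.7,"y": 0,"z": -60,"wx": 0,"wy": 0,"wz": 0,"fingers": 1},{"x": 0.7,"y": 0,"z": -60,"wx": 0,"wy": 0,"wz": 0,"fingers": 1},{"x": 0.7,"y": 0,"z": -60,"wx": 0,"wy": 0,"wz": 0,"fingers": 1},{"x": 0.7,"y": 0,"z": -60,"wx": 0,"wy": 0,"wz": 0,"fingers": 1}]'

```text
time: 14.35
tool_pos: [0.6092, 0.0402, 0.1199]
tcp_rot: [1.606, 0.893, -1.604]
wrist_force: [0.4, -0.2, -1.8]
width: 0.646
```

```bash
python3 -c "
from h import *
from workcell import eyes,monitor
c=wristcap('w11')
ridge(c,(.609,.0397),.035,.11)
s=monitor.read_state();print(s['tool_pos'],s['wrist_force'])
"
```

```text
14.35 [0.6092 0.0402 0.1199] [[0.001, 0.85, -0.527], [0.0, -0.527, -0.85], [-1.0, 0.001, -0.001]] 0.6462516054751856 [0.03 0.26 1.87 0.   1.01 0.58]
zt 0.1315 ang -31.8 cen [0.6088 0.0411] len 0.056
[0.60904958 0.04021307 0.11980768] [ 0.05635442 -0.05016474 -1.31146706]
```

>>> play_rows --deltas '[{"x": 0,"y": -0.4,"z": -1.2,"wx": 0,"wy": 0,"wz": 0,"fingers": 1},{"x": 0,"y": -0.4,"z": -2.4,"wx": 0,"wy": 0,"wz": 0,"fingers": 1},{"x": 0,"y": -0.4,"z": -2.4,"wx": 0,"wy": 0,"wz": 0,"fingers": 1},{"x": 0,"y": -0.4,"z": -2.4,"wx": 0,"wy": 0,"wz": 0,"fingers": 1}]'

```text
time: 14.9
tool_pos: [0.6087, 0.0397, 0.1169]
tcp_rot: [1.605, 0.893, -1.605]
wrist_force: [0.3, -1.2, -0.8]
width: 0.648
```

>>> play_rows --deltas '[{"x": 0,"y": 0,"z": -0.7,"wx": 0,"wy": 0,"wz": 0,"fingers": 1},{"x": 0,"y": 0,"z": -0.7,"wx": 0,"wy": 0,"wz": 0,"fingers": 1},{"x": 0,"y": 0,"z": -0.7,"wx": 0,"wy": 0,"wz": 0,"fingers": 1}]'

```text
time: 15.28
tool_pos: [0.6088, 0.0397, 0.1168]
tcp_rot: [1.605, 0.893, -1.605]
wrist_force: [-2.9, -2.0, 5.7]
width: 0.649
```

>>> play_rows --deltas '[{"x": -0.2,"y": -0.3,"z": 0.5,"wx": 0,"wy": 0,"wz": 0,"fingers": 1},{"x": -0.2,"y": -0.3,"z": 0.5,"wx": 0,"wy": 0,"wz": 0,"fingers": 1},{"x": -0.2,"y": -0.3,"z": 0.5,"wx": 0,"wy": 0,"wz": 0,"fingers": 1}]'

```text
time: 15.65
tool_pos: [0.6087, 0.0396, 0.1168]
tcp_rot: [1.606, 0.893, -1.605]
wrist_force: [-2.1, -1.0, 3.4]
width: 0.647
```

Light contact on both sides at 3 N, so I'll release slowly.

>>> play_rows --deltas '[{"x": 0,"y": 0,"z": 0,"wx": 0,"wy": 0,"wz": 0,"fingers": -0.36},{"x": 0,"y": 0,"z": 0,"wx": 0,"wy": 0,"wz": 0,"fingers": -0.45},{"x": 0,"y": 0,"z": 0,"wx": 0,"wy": 0,"wz": 0,"fingers": -0.6},{"x": 0,"y": 0,"z": 0,"wx": 0,"wy": 0,"wz": 0,"fingers": -1},{"x": 0,"y": 0,"z": 0,"wx": 0,"wy": 0,"wz": 0,"fingers": -1},{"x": 0,"y": 0,"z": 0,"wx": 0,"wy": 0,"wz": 0,"fingers": -1},{"x": 0,"y": 0,"z": 15,"wx": 0,"wy": 0,"wz": 0,"fingers": -1},{"x": 0,"y": 0,"z": 50,"wx": 0,"wy": 0,"wz": 0,"fingers": -1},{"x": 0,"y": 0,"z": 90,"wx": 0,"wy": 0,"wz": 0,"fingers": -1},{"x": -20,"y": -35,"z": 120,"wx": 0,"wy": 0,"wz": 0,"fingers": -1},{"x": -44,"y": -70,"z": 140,"wx": 0,"wy": 0,"wz": 0,"fingers": -1},{"x": -44,"y": -70,"z": 140,"wx": 0,"wy": 0,"wz": 0,"fingers": -1},{"x": -44,"y": -70,"z": 140,"wx": 0,"wy": 0,"wz": 0,"fingers": -1},{"x": -44,"y": -70,"z": 140,"wx": 0,"wy": 0,"wz": 0,"fingers": -1}]'

```text
time: 17.4
tool_pos: [0.5645, -0.0297, 0.256]
tcp_rot: [1.604, 0.895, -1.606]
wrist_force: [0.7, -0.8, -1.5]
width: 0.997
```

```bash
python3 -c "
from h import *
from workcell import eyes,monitor
c=wristcap('w12'); report(c)
ridge(c,(.609,.0397),.03,.115)
c=eyes.read_camera('side'); np.savez('side5.npz',**c); ridge(c,(.609,.0397),.03,.11); ridge(c,(.609,.0397),.033,.118)
cv2.imwrite('pics/side5.png',cv2.resize(c['frame'][180:330,180:400,::-1],(792,540),interpolation=cv2.INTER_CUBIC))
"
```

```text
17.4 [ 0.5645 -0.0297  0.256 ] [[-0.001, 0.85, -0.526], [0.0, -0.526, -0.85], [-1.0, -0.001, 0.0]] 0.9974013280861987 [-0.1   0.06  1.84  0.    1.25  0.46]
[ 286   31   72  100 4266] [0.6213 0.0609 0.0901] zmax 0.1278 ((618.3626708984375, 55.9892578125), (94.1224365234375, 55.821693420410156), 57.961143493652344)
[293 127  60  30 425] [0.584  0.0062 0.0817] zmax 0.0895 ((587.3750610351562, 4.926767349243164), (23.567079544067383, 58.1065559387207), 66.01628112792969)
[491 286  75  21 600] [ 0.7096 -0.3183  0.0031] zmax 0.0276 ((666.6341552734375, -207.04840087890625), (47.550086975097656, 314.673828125), 23.37770652770996)
zt 0.1284 ang -31.5 cen [0.6078 0.0397] len 0.055
zt 0.1273 ang -32.4 cen [0.6063 0.0403] len 0.054
zt 0.1274 ang -31.5 cen [0.6057 0.0408] len 0.055
```

View pics/side5.png

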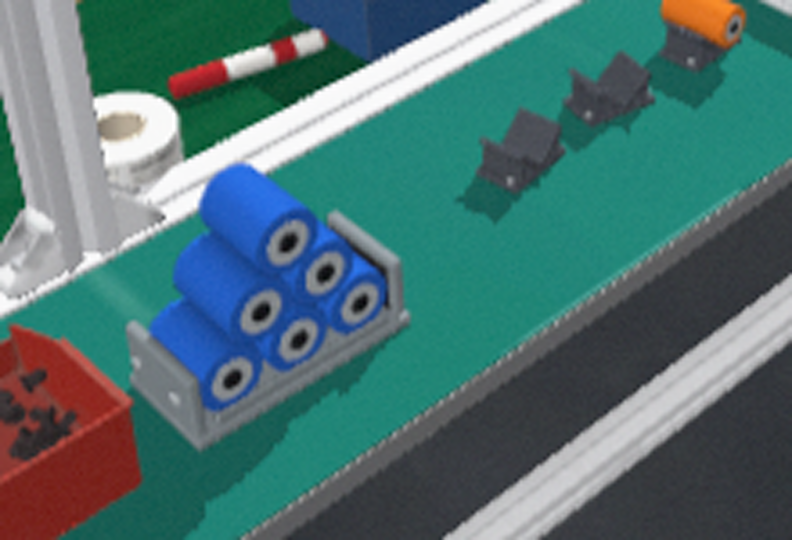

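View pics/w12.png

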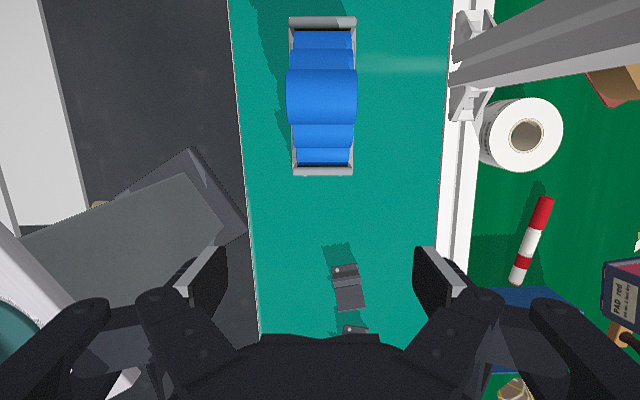

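The pyramid is complete and the gripper is clear of it. I'll check that it's at rest, then hand in.

```bash
python3 -c "
from h import *
from workcell import eyes,finish_job
c=wristcap('w13'); ridge(c,(.609,.0397),.03,.115)
print(finish_job())"
```

```text
17.5 [ 0.5645 -0.0297  0.2557] [[-0.002, 0.85, -0.526], [0.0, -0.526, -0.85], [-1.0, -0.002, 0.001]] 0.9992996597393036 [-0.1   0.06  1.84  0.    1.25  0.46]
zt 0.1282 ang -30.8 cen [0.6081 0.0399] len 0.055
the job is handed in; nothing more can be done
None
```

The pyramid is finished. One blue roller lies in the open gap of the second layer, at rack x = +22.5 mm in my measurements. The other is saddled on top between the two second-layer rollers. I handed the job in at about 17.5 s with the gripper open and clear of everything; the orange roller was not touched.

**Last checks:**
- **Top roller:** its ridge measured about 128 mm high, so its centre is about 106 mm up. It is within about 1–2 mm of the rack's middle in the wrist view and about 3–4 mm in the side view. It is parallel to the rack within about 1°, and two wrist pictures 0.1 s apart agreed to well under 1 mm.
- **Gap roller:** after I released it, it measured within 1 mm of its place, with its ridge level with the roller beside it. I did not measure it again after placing the top roller, but the final pictures show it still seated.
- **Forces:** I saw no more than about 6 N at the wrist in the readings after each move.

**Disagreement:** after the gap roller was placed, the tight-window angle fit read −26° for it and −29° for its neighbour, against about −31.7° for the rack. I put this down to the small window, since the pictures show both rollers lined up. Even the worst value is inside the 10° limit.

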